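# Take the ham press plate off its guide pins

## Task

The oblong ham press has been emptied and its press plate needs washing. Take the oblong plate by its grip, lift it straight up and level until it is clear of both guide pins, then set it down gently, flat on the floor of the steel wash tray, and let go. Leave the plate of the small square press where it is.

Things in the scene. Friction and masses are not known exactly. Their poses are not given: they have to be found in the camera images.
- plate_grip (a point): Grip centre of the loose oblong press plate (0.3-0.6 kg): white plastic, 180 x 100 x 12 mm, 18 mm holes on its long centre line 74 mm either side of the middle. The grip is an upright light-wood block on its middle: 60 long (along the plate), 20 thick, 50 high. This point: half-way up the grip, 37 mm above the plate's underside. x along the plate's length, y across (grip's thickness), z up.
- press: Oblong ham press, fixed: dark wood base 240 x 120 x 18 mm, steel frame that carries the plate (its underside 52 mm above the table), two upright steel pins of 12 mm, 74 mm either side of the middle, passing up through the plate's holes. Pin tops 92 mm above the table: the plate is clear after rising 40 mm. Origin: centre of the base's underside; x along its length, z up.
- tray_in (a point): Centre of the inner floor of the wash tray, an open rectangular steel tray, fixed: 266 x 186 mm outside, walls 3 mm thick, rim 24 mm above the table; inner floor 260 x 180 mm, 3 mm above the table. x along its length, y along its width, z up. The plate fits only with its length roughly along the tray's.
- plate2_knob (a point): Bystander, leave alone: centre of the round knob (28 mm ball) of the small square press's white plate (110 x 110 x 12 mm), which sits on two pins of its own on a square dark wooden base; the point lies 38 mm above that plate's underside.
Things that resemble listed ones, but are neither listed nor needed, are in the scene too. What is shaped like the part that bears plate_grip but orange is not meant.

How it is judged (in metres and radians):
On the way:
1. the oblong plate has risen straight up, level, and its underside is clear of the pins' tops while it is still over its press (within 30 mm, tilted less than 10 degrees) (z of plate_grip in the frame of press above 0.131 m and horizontal distance between plate_grip and press below 0.03 m and angle between plate_grip's own z axis and vertical below 0.175 rad), for 0.05 s.
At the end, for the whole second after the job is handed in: The oblong plate lies flat and at rest on the floor of the wash tray, within its walls (grip centre within 50 mm of the tray's centre along its length and 55 mm across, 30 to 43 mm above its inner floor, tilted less than 4 degrees), and the square press's plate is within 15 mm of where it was (x of plate_grip in the frame of tray_in between -0.05 and 0.05 m and y of plate_grip in the frame of tray_in between -0.055 and 0.055 m and z of plate_grip in the frame of tray_in between 0.03 and 0.043 m and angle between plate_grip's own z axis and vertical below 0.07 rad and linear speed of plate below 0.02 m/s and distance of plate2_knob from where it was at the start of the episode below 0.015 m); the robot touches nothing.
It fails at once if the oblong plate is cocked or tipped by more than 15 degrees (angle between plate_grip's own z axis and vertical above 0.262 rad).
It fails at once if the oblong plate is dropped: it falls faster than 0.5 m/s (about 13 mm of free fall) with no finger touching it (linear speed of plate above 0.5 m/s and contact force between plate and the fingers below 0.05 N).
It fails at once if the square press's plate is moved by more than 15 mm (distance of plate2_knob from where it was at the start of the episode above 0.015 m).
It also fails if it takes over 42 s, if anything falls off the work surface, if the arm or the gripper's body presses on something with over 40 N, if the wrist force passes 120 N, or if a joint passes its speed limit or range.

## Robot

A 6-joint arm with a two-finger parallel gripper is mounted at the origin on the work surface. World frame = base frame: x ahead of the robot, y to its left, z up, the work surface at z = 0. Lengths are in mm, angles in rad, forces in N, time in s.
With the tool pointing down it reaches from about 250 to 800 mm from the base axis. Payload 8.5 kg.
Tool frame: the origin (TCP) lies on the centre line of the jaws, within the pads' length; the fingertips stand 11 mm ahead of it and the grasp point (between the pads) lies 8 mm behind it; z points along the fingers, y is the line along which they close (so a half turn about z gives the same grasp; the last joint's range is limited). The gripper opens to 85 mm and grips with 20 to 120 N. Pads are 22 mm wide; open, the fingers measure 114 mm over their backs; the gripper's body (76 mm by 85 mm) begins 54 mm behind the grasp point. The pads swing forward as they close: fully open they stand 13 mm farther back than shut.
Start: joints at [-1.154, 0.238, -0.013, 1.319, 0, 1.571], TCP at [212.52, -480.016, 242.276] pointing down, gripper open.
Joint ranges: [-2.66, 2.66], [-1.03, 1.9], [-1.14, 1.46], [-1.82, 2.27], [-1.45, 1.34], [-3.14, 3.14]. Speed limits (rad/s): [2.22, 2.22, 2.79, 3.14, 3.14, 3.14].

## Interface

Orientations are given as a unit quaternion [w, x, y, z].
In Python, from cell import manip gives the robot as it stands.
- The arm moves only by the tool servo_tool, never from a script. Its argument "targets" is text: rows parted by semicolons, each of 5 numbers parted by spaces: the shift along the world's x, y, z in mm, then the turn about the world's z in units of 6 degrees (1.0 is 6 degrees), then the gripper command: -1 is fully open, 1 is shut, values between are in proportion. A call has 1 to 8 rows; each row is the pose to reach, as a shift and turn from the pose commanded when the call began; what a row does not reach only later rows make up. A row lasts 1/8 s, in which the tool goes at most 62.5 mm and 10.7 degrees, less where a joint would pass 70% of its speed; a pose out of reach is approached as far as the arm can. A call with a gripper value outside its range is refused whole. The fingers move at their own pace and stop on an object; "squeeze" is the grip in N (left out, the last holds). Time passes only in rows, so rows that repeat a pose let the fingers close. It gives the time, the measured TCP pose, the force, the opening and the grip force at its end, in the units of the state.
- manip.get_obs(): the state, without advancing time (a new reading comes with each control period).
- manip.camera(name): name is "scene" or "top" or "wrist"; returns a dict with "pixels" (384x512x3 uint8, red, green, blue), "z_map" (384x512 float32, mm along the optical axis (not along the pixel's ray), 0 where there is no reading), "vertical_fov" (degrees; the focal length in pixels is half the picture's height over the tangent of half this angle, whatever the lens; pixels are square), "cx", "cy" (the principal point, pixels), "position" and "rotation" of the camera in the world. Camera axes: x right, y down, z forward; pixel columns grow to the right and rows downward; lengths in mm; the calibration is good to about 2 mm. A picture is of the moment at which its call begins.
- manip.close_job(): hands the job in; it is judged then, once.
The state is a dict: "t": time; "joints": joint angles; "joint_vel": joint speeds; "tau": joint torques, N m; "tcp_pos": TCP position; "ee_rot": TCP orientation; "wrist_force": force on the tool from outside, world axes, zero at the start; "torque": the same for the moment, N m; "opening": opening from 0.0 (shut) to 1.0 (fully open); "finger_force": force on a finger pad.
Only numpy, scipy, OpenCV 4.12 (cv2) and the standard library are available. Lean on these libraries where they do the work, as an engineer would, in place of code of your own. Each camera call takes 0.05 s, during which the arm holds its last target. There are 200 camera calls.

## Working session

There is one attempt and no reset: what is moved stays moved. The work goes in short steps, Python scripts to look and compute and a tool call to move; the robot and the scene stay as the last step left them, time stands still between calls to the robot, and variables do not carry over. Pictures are saved under pics/ and viewed, at most 10 in all, crops included, and the job is handed in when it is done.

Besides the shell and the picture viewer there is one more tool, called after "Call:" by a JSON object that holds its "api" and its "payload", one argument or row to a line. servo_tool: Moves the arm, as the interface text tells. Its arguments: {"type":"object","properties":{"targets":{"type":"string"},"squeeze":{"type":"number"}},"required":["targets"]}

```bash
mkdir -p pics
cat > h.py <<'E'
import numpy as np, cv2
from cell import manip
def snap(n):
    c=manip.camera(n); np.savez(''+n+'.npz',**{k:np.asarray(v) for k,v in c.items()}); return c
def world(c):
    z=np.asarray(c['z_map'],float); H,W=z.shape
    f=H/2/np.tan(np.radians(float(c['vertical_fov']))/2)
    v,u=np.mgrid[:H,:W]
    p=np.stack([(u-c['cx'])/f*z,(v-c['cy'])/f*z,z],-1)
    R=np.asarray(c['rotation'],float)
    if R.shape!=(3,3):
        from scipy.spatial.transform import Rotation
        R=Rotation.from_quat(np.roll(R,-1)).as_matrix()
    P=p@R.T+np.asarray(c['position']); P[z==0]=np.nan; return P
E
python3 - <<'E'
from h import *
a=snap('top');b=snap('scene')
for n,c in(('top',a),('scene',b)):
    cv2.imwrite(f'pics/{n}0.png',cv2.cvtColor(c['pixels'],cv2.COLOR_RGB2BGR))
    print(c['position'],c['rotation'],c['vertical_fov'],np.round(world(c)[::95,::127],0).tolist())
print(manip.get_obs())
E
```

```text
[ 324.99470897   -9.87240499 1136.79767121] [ 0.02988194 -0.70523761  0.70825867 -0.01079991] 54.47607545924552 [[[1467.0, 1390.0, -747.0], [1455.0, 709.0, -750.0], [1443.0, 39.0, -752.0], [1432.0, -620.0, -754.0], [1414.0, -1260.0, -745.0]], [[954.0, 1375.0, -751.0], [697.0, 416.0, 6.0], [693.0, 21.0, 3.0], [690.0, -370.0, -2.0], [684.0, -752.0, 1.0]], [[400.0, 776.0, 50.0], [401.0, 413.0, 2.0], [399.0, 22.0, 3.0], [397.0, -363.0, 1.0], [395.0, -738.0, 4.0]], [[-30.0, 1335.0, -746.0], [112.0, 408.0, 1.0], [208.0, 8.0, 512.0], [113.0, -356.0, 2.0], [198.0, -443.0, 452.0]], [[-171.0, 788.0, 5.0], [-169.0, 404.0, 0.0], [152.0, 2.0, 737.0], [180.0, -111.0, 800.0], [164.0, -244.0, 761.0]]]
[901.84189425 565.87619708 675.05194306] [-0.16842003  0.31784804  0.83922664 -0.40780628] 55.38824177579156 [[[506.0, -1846.0, 278.0], [-162.0, -1854.0, 208.0], [-758.0, -1345.0, 222.0], [-839.0, -503.0, 339.0], [-752.0, 70.0, 432.0]], [[676.0, -1843.0, -181.0], [382.0, -775.0, 93.0], [-137.0, -626.0, 4.0], [-2.0, 70.0, 269.0], [-745.0, 203.0, 115.0]], [[895.0, -374.0, 121.0], [613.0, -338.0, 2.0], [3
[... 306 characters left out ...]
ts': array([-1.15398224e+00,  2.38706006e-01, -1.41647749e-02,  1.31917477e+00,
        5.71776492e-06,  1.57080509e+00]), 'joint_vel': array([-8.09516883e-06, -1.40785672e-03,  2.16709285e-04, -5.39477946e-04,
        4.25514314e-04, -3.16319312e-04]), 'tau': array([-3.31158381e-04, -5.39720035e+01,  3.46997488e+01,  1.34354975e-02,
       -1.11182112e-05,  1.36729284e-05]), 'tcp_pos': array([ 212.40697391, -479.73329512,  241.75165969]), 'ee_rot': array([-6.11688590e-04,  9.78362458e-01,  2.06897343e-01, -1.26439172e-04]), 'wrist_force': array([ 0.24231165, -0.04809142, -0.54835835]), 'torque': array([0.03340658, 0.0140917 , 0.03286638]), 'finger_force': 0.0, 'opening': 1.0005430857324626}
```

View pics/top0.png

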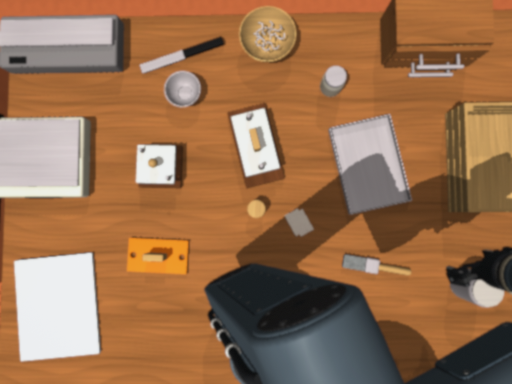

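View pics/scene0.png

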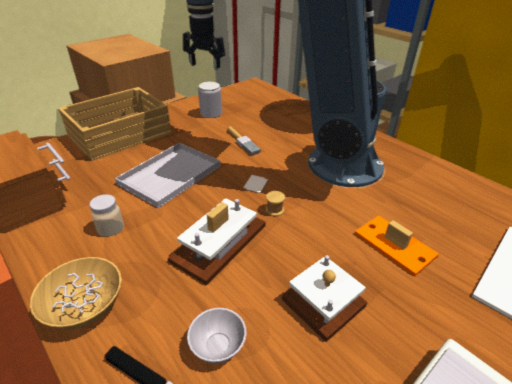

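Top view: the white oblong plate on its dark base is at about (255,142), its wood grip at (256,138) and its pins at (240,122) and (267,160). The lookalikes are the orange plate at (157,257), which is excluded by colour, and the square press at (157,163) with a round knob. The white oblong plate fits the description. The steel tray is at about (370,163). Next I measure these and confirm in a crop.

Run:
```python
from h import *
c=dict(np.load('top.npz')); P=world(c); px=c['pixels']
hsv=cv2.cvtColor(px,cv2.COLOR_RGB2HSV)
v,u=np.mgrid[:384,:512]
def rep(n,m):
    n_,l,s,_=cv2.connectedComponentsWithStats(m.astype(np.uint8)); m=l==1+np.argmax(s[1:,4])
    q=P[m]; r=cv2.minAreaRect(q[:,:2].astype(np.float32)); b=cv2.boxPoints(r)
    e=[b[1]-b[0],b[2]-b[1]]; e=max(e,key=np.linalg.norm)
    print(n,m.sum(),'rect',np.round(r[0],1),np.round(r[1],1),'yaw',round(np.degrees(np.arctan2(e[1],e[0]))%180,1),'z',np.percentile(q[:,2],[5,50,95]).round(1),'mean',q.mean(0).round(1))
roi=(u>220)&(u<290)&(v>98)&(v<192)
z=P[...,2]
rep('plate',roi&(hsv[...,1]<60)&(hsv[...,2]>120)&(z>52)&(z<78))
rep('base+all',roi&(z>9)&(z<140))
rep('griptop',roi&(z>95)&(z<140)&(hsv[...,1]>60))
t=(u>322)&(u<418)&(v>105)&(v<220)
rep('tray',t&(hsv[...,1]<60)); rep('rim',t&(z>12)&(z<40))
s=(u>130)&(u<185)&(v>138)&(v<190); rep('sq',s&(z>40))
rep('bowlpost',(u>245)&(u<268)&(v>195)&(v<222)&(z>12))
crop=px[90:230,215:425][:,:,::-1]
cv2.imwrite('pics/crop.png',cv2.resize(crop,None,fx=3.5,fy=3.5,interpolation=cv2.INTER_CUBIC))
```

```text
plate 1891 rect [535.9  16.7] [180.9 100.1] yaw 14.1 z [61.  64.4 67.7] mean [534.2  16.4  64.3]
base+all 3090 rect [536.3  16.9] [241.4 120.1] yaw 14.0 z [ 16.   63.3 105. ] mean [528.   15.7  52.5]
griptop 156 rect [534.9  16.7] [58.3 19.6] yaw 13.7 z [109.8 114.1 116.6] mean [533.6  16.4 113.6]
tray 5667 rect [nan nan] [0. 0.] yaw nan z [nan nan nan] mean [nan nan nan]
rim 560 rect [ 475.2 -324.3] [266.5 188.4] yaw 12.7 z [13.2 22.  27. ] mean [ 482.7 -331.    21.2]
sq 1446 rect [473.5 308. ] [112.3 110.6] yaw 88.6 z [60.8 64.6 92.2] mean [472.7 305.6  66.4]
bowlpost 241 rect [341.6  14.7] [46.7 49.6] yaw 179.7 z [47.2 50.7 54.1] mean [342.2  14.9  50.7]
```

View pics/crop.png

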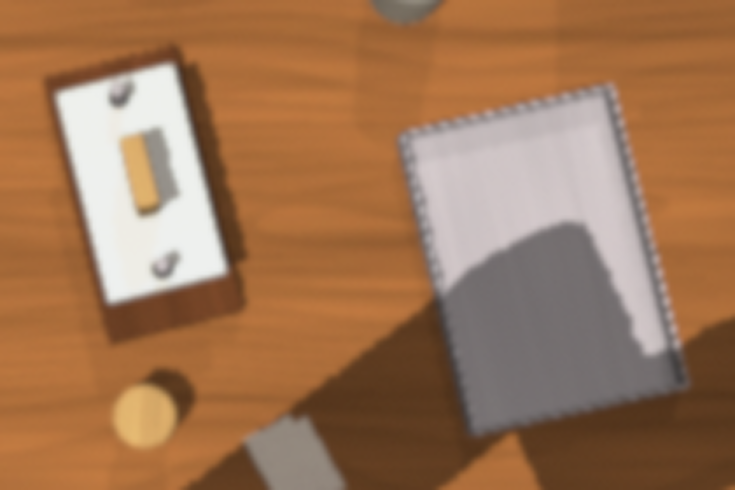

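The crop confirms it: the white oblong plate has an upright wood grip and two pins through its holes, and the tray is empty. Press is at (536,17) with yaw 14°, grip at (535,16.7), tray at (475,-324) with yaw about 12.7°. The tool yaw is 23.9°, so it turns about -10° (-1.65 units). I'm moving above the grip.

Call:
{"api": "servo_tool", "payload": {
  "targets": "40 62 0 -0.5 -1; 80 124 0 -1 -1; 120 186 0 -1.65 -1; 160 248 0 -1.65 -1; 200 310 0 -1.65 -1; 240 372 0 -1.65 -1; 280 434 0 -1.65 -1; 322.5 497 -20 -1.65 -1",
  "squeeze": 50
}}

```text
t: 1.1
tcp_pos: [484.9, -58.7, 234.5]
ee_rot: [0.0, 0.993, 0.122, 0.001]
wrist_force: [0.3, -0.6, 1.3]
opening: 1.0
finger_force: 0.0
```

Call:
{"api": "servo_tool", "payload": {
  "targets": "0 0 0 0 -1; 0 0 0 0 -1; 0 0 0 0 -1"
}}

```text
t: 1.48
tcp_pos: [483.3, -61.6, 234.4]
ee_rot: [0.0, 0.993, 0.121, -0.0]
wrist_force: [0.8, -0.9, -0.1]
opening: 1.001
finger_force: 0.0
```

Run:
```python
from h import *
c=snap('wrist');o=manip.get_obs();P=world(c)
hsv=cv2.cvtColor(c['pixels'],cv2.COLOR_RGB2HSV)
print(o['t'],o['tcp_pos'],o['ee_rot'],o['opening'],2*np.degrees(np.arctan2(o['ee_rot'][2],o['ee_rot'][1])))
d=np.hypot(P[...,0]-535,P[...,1]-16.7)
m=((P[...,2]>105)&(P[...,2]<122)&(d<45)).astype(np.uint8)
n,l,s,_=cv2.connectedComponentsWithStats(m);m=l==1+np.argmax(s[1:,4])
r=cv2.minAreaRect(P[m][:,:2].astype(np.float32));print(r,P[m].mean(0))
m=(P[...,2]>60)&(P[...,2]<69)&(d<110);r=cv2.minAreaRect(P[m][:,:2].astype(np.float32));print(r,P[m].mean(0))
cv2.imwrite('pics/w1.png',c['pixels'][:,:,::-1])
```

```text
1.525 [483.32345433 -61.75538252 234.46309987] [1.68501083e-05 9.92686569e-01 1.20720233e-01 3.12266150e-05] 1.0001636367242215 13.867342164150998
((534.6797485351562, 18.215835571289062), (59.177635192871094, 20.455799102783203), 13.967741966247559) [536.02450148  17.35458229 114.21033697]
((529.1520385742188, 17.148231506347656), (169.37759399414062, 100.67566680908203), 13.928845405578613) [536.58916056  17.38978981  64.89004839]
```

View pics/w1.png

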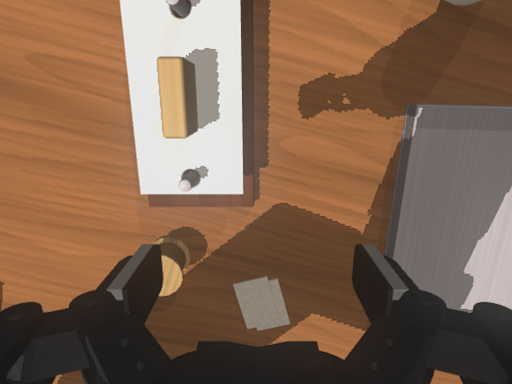

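The wrist view shows the grip at about (175,97) and both pins clear of it. Both measurements agree on (535,17), yaw 14°, and the tool yaw matches. Going over the grip, then down.

Call:
{"api": "servo_tool", "payload": {
  "targets": "26 40 0 0 -1; 51.5 79 0 0 -1; 51.5 79 -20 0 -1; 51.5 79 -50 0 -1; 51.5 79 -80 0 -1; 51.5 79 -105 0 -1; 51.5 79 -105 0 -1"
}}

```text
t: 2.4
tcp_pos: [533.9, 17.2, 128.1]
ee_rot: [-0.0, 0.993, 0.121, -0.002]
wrist_force: [0.4, -0.3, 0.6]
opening: 0.998
finger_force: 0.0
```

Call:
{"api": "servo_tool", "payload": {
  "targets": "0.5 0 -20 0 -1; 0.5 0 -36 0 -1; 0.5 0 -42 0 -1; 0.5 0 -42 0 0; 0.5 0 -42 0 0; 0.5 0 -42 0 0.4; 0.5 0 -42 0 0.4"
}}

```text
t: 3.28
tcp_pos: [536.0, 18.4, 87.6]
ee_rot: [-0.0, 0.993, 0.122, 0.0]
wrist_force: [0.2, 0.4, -0.0]
opening: 0.298
finger_force: 0.0
```

Call:
{"api": "servo_tool", "payload": {
  "targets": "0 -1 0 0 0.4; 0 -1 0 0 0.5; 0 -1 0 0 0.6; 0 -1 0 0 1; 0 -1 0 0 1; 0 -1 0 0 1; 0 -1 0 0 1",
  "squeeze": 50
}}

```text
t: 4.15
tcp_pos: [535.8, 17.5, 87.4]
ee_rot: [-0.0, 0.993, 0.122, 0.0]
wrist_force: [-0.9, 2.2, 4.3]
opening: 0.227
finger_force: 50.0
```

Gripped: the opening is 19.3 mm and the grip force 50 N. Lifting slowly.

Call:
{"api": "servo_tool", "payload": {
  "targets": "0 0 3 0 1; 0 0 7 0 1; 0 0 12 0 1; 0 0 17 0 1; 0 0 22 0 1; 0 0 27 0 1; 0 0 32 0 1; 0 0 32 0 1"
}}

```text
t: 5.15
tcp_pos: [536.1, 17.4, 119.8]
ee_rot: [-0.0, 0.993, 0.122, 0.0]
wrist_force: [0.0, 0.4, -5.9]
opening: 0.229
finger_force: 48.9
```

Call:
{"api": "servo_tool", "payload": {
  "targets": "0 0 8 0 1; 0 0 16 0 1; 0 0 26 0 1; 0 0 36 0 1; 0 0 46 0 1; 0 0 46 0 1; 0 0 46 0 1"
}}

```text
t: 6.02
tcp_pos: [535.7, 17.3, 165.1]
ee_rot: [-0.0, 0.993, 0.122, -0.0]
wrist_force: [0.5, 0.6, -5.1]
opening: 0.226
finger_force: 49.2
```

Run:
```python
from h import *
c=snap('scene');P=world(c)
m=(np.abs(P[...,0]-536)<110)&(np.abs(P[...,1]-17)<80)&(P[...,2]>95)&(P[...,2]<175)&(cv2.cvtColor(c['pixels'],cv2.COLOR_RGB2HSV)[...,1]<50)&(c['pixels'].min(-1)>170)
q=P[m];A=np.c_[q[:,:2],np.ones(len(q))];print(len(q),np.linalg.lstsq(A,q[:,2],rcond=None)[0],np.median(q,0))
v,u=np.where(m);y,x=max(int(v.mean())-75,0),max(int(u.mean())-100,0)
cv2.imwrite('pics/s2.png',cv2.resize(c['pixels'][y:y+150,x:x+200,::-1],None,fx=3,fy=3))
print(manip.get_obs()['tcp_pos'])
```

```text
1448 [ 1.07771548e-03 -8.63973471e-03  1.42253668e+02] [560.7438752   39.36631471 142.75660153]
[535.57921956  17.36942322 164.92292493]
```

View pics/s2.png

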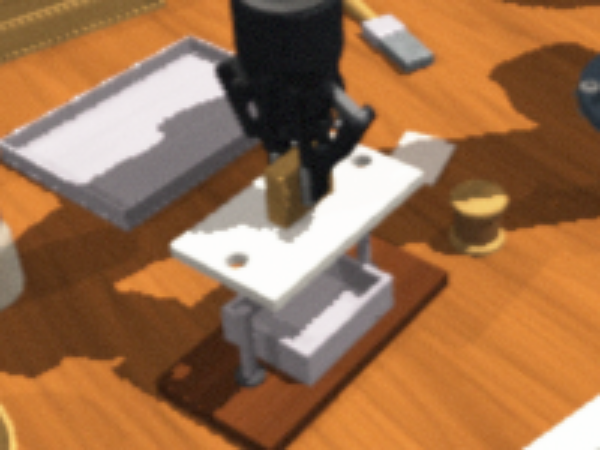

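The scene crop shows the plate level, with its underside at about 130 mm, clear of both pins. Carrying it over the tray.

Call:
{"api": "servo_tool", "payload": {
  "targets": "-4 -20 0 0 1; -12 -65 0 -0.1 1; -21 -115 0 -0.2 1; -30 -165 0 -0.2 1; -39 -215 0 -0.2 1; -48 -265 0 -0.2 1; -56 -310 0 -0.2 1; -61 -341 0 -0.2 1"
}}

```text
t: 7.08
tcp_pos: [473.3, -326.4, 164.9]
ee_rot: [-0.0, 0.994, 0.11, -0.0]
wrist_force: [0.7, -0.0, -5.1]
opening: 0.225
finger_force: 50.1
```

Call:
{"api": "servo_tool", "payload": {
  "targets": "0 0 0 0 1; 0 0 0 0 1; 0 0 0 0 1"
}}

```text
t: 7.45
tcp_pos: [474.7, -322.9, 165.2]
ee_rot: [-0.0, 0.994, 0.112, -0.0]
wrist_force: [0.8, 0.1, -5.6]
opening: 0.229
finger_force: 50.5
```

Run:
```python
from h import *
c=snap('scene');P=world(c);o=manip.get_obs();print(o['t'],o['tcp_pos'],o['ee_rot'],o['wrist_force'])
m=(np.abs(P[...,0]-475)<170)&(np.abs(P[...,1]+324)<150)&(P[...,2]>120)&(P[...,2]<160)&(c['pixels'].min(-1)>160)
q=P[m];print(len(q),np.linalg.lstsq(np.c_[q[:,:2],np.ones(len(q))],q[:,2],rcond=None)[0],cv2.minAreaRect(q[:,:2].astype(np.float32)))
m=(np.abs(P[...,0]-475)<170)&(np.abs(P[...,1]+324)<150)&(P[...,2]>12)&(P[...,2]<30)
print('rim',cv2.minAreaRect(P[m][:,:2].astype(np.float32)))
cv2.imwrite('pics/s3.png',c['pixels'][:,:,::-1])
```

```text
7.5 [ 474.87407918 -322.86060776  165.29651824] [-1.80397059e-04  9.93726214e-01  1.11839953e-01 -6.53239355e-05] [ 0.19771456 -0.98617353 -5.01077901]
441 [-8.75054262e-03 -8.93076415e-03  1.44868662e+02] ((514.6864013671875, -315.0224304199219), (99.93418884277344, 103.46121215820312), 14.215038299560547)
rim ((474.7341613769531, -326.16143798828125), (269.4339294433594, 191.49395751953125), 12.55141830444336)
```

View pics/s3.png

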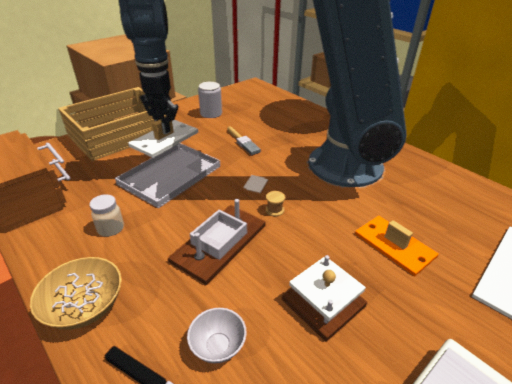

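The plate hangs level over the tray, at about (163,137) in the image. The tray re-measures at (475,-325). Lowering.

Call:
{"api": "servo_tool", "payload": {
  "targets": "0 -2 -10 0 1; 0 -2 -30 0 1; 0 -2 -50 0 1; 0 -2 -70 0 1; 0 -2 -90 0 1; 0 -2 -105 0 1; 0 -2 -115 0 1; 0 -2 -117 0 1"
}}

```text
t: 8.5
tcp_pos: [474.7, -325.4, 47.7]
ee_rot: [-0.0, 0.994, 0.111, -0.0]
wrist_force: [-0.4, -1.0, -5.3]
opening: 0.229
finger_force: 50.4
```

Call:
{"api": "servo_tool", "payload": {
  "targets": "0 0 -2 0 1; 0 0 -4 0 1; 0 0 -5.5 0 1; 0 0 -7 0 1; 0 0 -8 0 1; 0 0 -8 0 1"
}}

```text
t: 9.25
tcp_pos: [474.8, -325.6, 40.2]
ee_rot: [-0.0, 0.994, 0.111, -0.0]
wrist_force: [-0.2, -0.3, -5.4]
opening: 0.23
finger_force: 50.4
```

Call:
{"api": "servo_tool", "payload": {
  "targets": "0 0 -0.7 0 1; 0 0 -1.3 0 1; 0 0 -2 0 1; 0 0 -2 0 1"
}}

```text
t: 9.75
tcp_pos: [474.8, -325.7, 38.4]
ee_rot: [0.0, 0.994, 0.111, 0.0]
wrist_force: [-1.3, 1.0, -1.4]
opening: 0.227
finger_force: 50.9
```

Call:
{"api": "servo_tool", "payload": {
  "targets": "0 0 -0.3 0 1; 0 0 -0.5 0 1; 0 0 -0.5 0 1"
}}

```text
t: 10.12
tcp_pos: [474.9, -325.6, 38.4]
ee_rot: [0.0, 0.994, 0.111, 0.0]
wrist_force: [-3.1, 2.1, 6.1]
opening: 0.228
finger_force: 52.1
```

The plate is resting on the floor: the vertical force reversed to +6 N. Releasing and rising.

Call:
{"api": "servo_tool", "payload": {
  "targets": "0 0 0 0 0.6; 0 0 0 0 0.3; 0 0 0 0 0; 0 0 1 0 0; 0 0 1 0 0; 0 0 1 0 0"
}}

```text
t: 10.88
tcp_pos: [474.9, -325.7, 38.8]
ee_rot: [-0.0, 0.994, 0.111, 0.0]
wrist_force: [1.0, -0.9, -0.5]
opening: 0.5
finger_force: 0.0
```

Call:
{"api": "servo_tool", "payload": {
  "targets": "0 0 10 0 0; 0 0 30 0 0; 0 0 60 0 0; 0 0 100 0 0; 0 0 150 0 0; 0 0 150 0 0; 0 0 150 0 0"
}}

```text
t: 11.75
tcp_pos: [474.7, -325.6, 188.9]
ee_rot: [0.0, 0.994, 0.111, 0.0]
wrist_force: [-0.0, 0.1, 0.1]
opening: 0.503
finger_force: 0.0
```

Run:
```python
from h import *
c=snap('wrist');P=world(c);o=manip.get_obs();print(o['t'],o['tcp_pos'],o['wrist_force'])
b=np.hypot(P[...,0]-475,P[...,1]+325.5)
m=(b<50)&(P[...,2]>55)&(P[...,2]<80);print('grip',cv2.minAreaRect(P[m][:,:2].astype(np.float32)),np.median(P[m],0))
m=(b<110)&(P[...,2]>10)&(P[...,2]<21)&(c['pixels'].min(-1)>190);q=P[m];print(len(q),np.linalg.lstsq(np.c_[q[:,:2],np.ones(len(q))],q[:,2],rcond=None)[0],np.median(q,0))
cv2.imwrite('pics/w4.png',c['pixels'][:,:,::-1])
```

```text
11.8 [ 474.37636977 -325.34168139  188.169019  ] [-0.20079723  0.8507679  -0.40016996]
grip ((474.5348205566406, -324.9049987792969), (59.25955581665039, 19.6267032623291), 12.261914253234863) [ 476.26788293 -324.29467545   65.75402686]
3732 [-1.67616729e-04 -1.06242948e-03  1.56724400e+01] [ 543.25599527 -319.67242115   15.90072386]
```

View pics/w4.png

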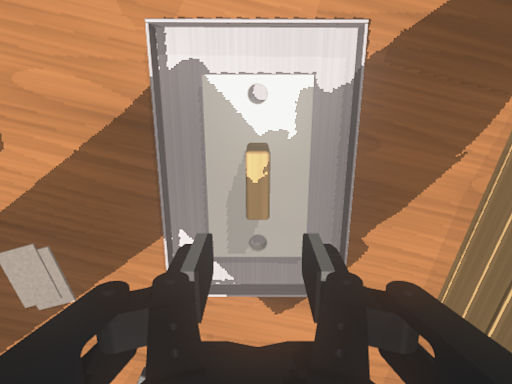

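The plate lies flat and centred in the tray: grip at (258,180), plate top at 16 mm, no tilt. The gripper is clear.

```bash
python3 -c "
from cell import manip
print(manip.close_job())"
```

```text
the job is handed in; nothing more can be done
None
```

The oblong plate was lifted level clear of both pins, set flat in the middle of the wash tray and released; I never went near the square press, and the job was handed in at about 12 s (no verdict was returned).

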